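# Seat the stem thermometer in the proofing tub's blind well

### The arm

A 6-joint arm with a two-finger parallel gripper is mounted at the origin on the work surface. World frame = base frame: x ahead of the robot, y to its left, z up, the work surface at z = 0. Lengths are in m, angles in degrees, forces in N, time in s.
With the tool pointing down it reaches from about 0.375 to 0.9 m from the base axis. Payload 3.1 kg.
Tool frame: the origin (TCP) lies on the centre line of the jaws, within the pads' length; the fingertips stand 17 mm ahead of it and the grasp point (between the pads) lies 2 mm behind it; z points along the fingers, y is the line along which they close (so a half turn about z gives the same grasp; the last joint's range is limited). The gripper opens to 87 mm and grips with 3 to 60 N. Pads are 19 mm wide; open, the fingers measure 117 mm over their backs; the gripper's body (75 mm by 190 mm) begins 51 mm behind the grasp point.
Start: joints at [-79.498, 30.224, 82.088, -0, 67.689, -10.227], TCP at [0.221, -0.585, 0.2] pointing down, gripper open.
Joint ranges: [-176.69, 176.69], [-43.24, 126.21], [12.49, 139.97], [-82, 262], [0, 151.66], [-163.58, 163.58]. Speed limits (degrees/s): [159.86, 159.86, 180, 180, 180, 180].

### API

Orientations are given as a 3x3 rotation matrix whose columns are the frame's x, y, z axes.
In Python, from rig import bot, imaging, finder gives the robot as it stands. The module is installed in compiled form; this text tells all that it offers.
- The arm moves only by the tool play_rows, never from a script. Its argument "motion" is a list that holds one entry, the list of rows, each a list of 6 numbers: the shift along the tool's x, y, z in shares of 1 m (1.0 is 1 m), then the turn, a rotation vector about the tool's x, y, z in fractions of the full range, 1 being 90 degrees. In form: [[[dx, dy, dz, wx, wy, wz], ...]]. A call has 1 to 8 rows; each row is the pose to reach, as a shift and turn from the pose commanded when the call began, along the tool's axes at that moment; what a row does not reach only later rows make up. A row lasts 1/12 s, in which the tool goes at most 41.7 mm and 7.16 degrees, less where a joint would pass 70% of its speed; a pose out of reach is approached as far as the arm can. Shift and turn numbers lie between -1 and 1, and a call with a number outside is refused. A call with a gripper value outside its range is refused whole. "fingers" is the finger opening in m, from 0 to 0.087, set as the call begins (left out, the last holds). The fingers move at their own pace and stop on an object; the grip force is fixed at half the most. Time passes only in rows, so rows that repeat a pose let the fingers close. It gives the time, the measured TCP pose, the force, the opening and the grip force at its end, in the units of the state.
- bot.read_state(): the state, without advancing time (a new reading comes with each control period).
- imaging.capture(name): name is "side" or "top" or "wrist"; returns a dict with "frame" (480x640x3 uint8, red, green, blue), "camera_matrix" (3x3 intrinsics, pixels), "R" (3x3) and "t" (3): a world point X has camera coordinates R X + t. Camera axes: x right, y down, z forward; pixel columns grow to the right and rows downward; lengths in m; the calibration is good to about 2 mm. A picture is of the moment at which its call begins. There is no depth.
- bot.hand_in(): hands the job in; it is judged then, once.
Trained networks look in the newest picture that a camera, given by its name, has taken for a name from the list of things; names that differ only in an ending like _2 or _b are one class to them, and where a whole thing is asked for, a point or a joint stands for the part that bears it (a point fixed in the world has none). Each returns a list of dicts, best first, with "confidence" (0 to 1); they miss things now and then, are a little off and sometimes report something else, mostly with a low value. They report only what shows in the picture. A call takes as long as a camera call. They do not tell look-alikes from the thing itself.
- finder.recognise(camera, name): "at" ([x, y, z] in m, in world coordinates, good to about 4 mm: the middle of the surface that is visible of it).
- finder.outline_of(camera, name): "pixels" (480x640 bool, what is visible of it).
The state is a dict: "time_s": time; "joint_positions": joint angles; "qvel": joint speeds; "tau": joint torques, N m; "position": TCP position; "tcp_rot": TCP orientation; "force": force on the tool from outside, world axes, zero at the start; "moment": the same for the moment, N m; "opening": opening from 0.0 (shut) to 1.0 (fully open); "grasp_force": force on a finger pad.
Only numpy, scipy, OpenCV 4.12 (cv2) and the standard library are available. Lean on these libraries where they do the work, as an engineer would, in place of code of your own. Each camera call takes 0.05 s, during which the arm holds its last target. There are 200 camera calls.

### The job

Take the stem thermometer out of its wooden rest and lower it into the blind well in the lid of the proofing tub until its tip really bottoms out, with the rim of the well pushing the red stop up the stem. Keep it pressed down on the bottom with about 10 N for three seconds, never as hard as 25 N because the well is thin, then let go and leave it standing there with the stop on the rim. Leave the scraper and the timer where they are.

Things in the scene. Friction and masses are not known exactly. Their poses are not given: they have to be found in the camera images.
- tub: Square white plastic proofing tub with a blue snap lid, 164 x 164 mm, top of the lid 102 mm above the counter. It is heavy and does not move. An orange square boss, 40 x 40 mm, stands in the middle of the lid up to 115 mm above the counter, with the round well in its centre. Origin: centre of the tub's underside; z up.
- well_mouth (a point): Centre of the well's mouth, on top of the boss (115 mm above the counter). The well is a vertical round blind bore 12.5 mm in diameter. Its floor is a rigid foot that the baker sets anywhere from 40 to 62 mm below the mouth; its depth cannot be seen or measured, only felt with the stem. It stays put under forces below 25 N.
- holder: Wooden rest block 60 x 60 x 40 mm, fixed to the counter, with a blind hole 13 mm in diameter and 28 mm deep in the centre of its top, in which the thermometer stands at the start. Origin: centre of its underside; z up.
- probe: Stem thermometer, 145 mm long, 80 to 150 g, standing upright in the rest. Steel stem 10 mm in diameter from the tip to 95 mm above it, the lowest 5 mm tapering to 7 mm; above it a black square handle 22 x 22 mm, 50 mm tall, its top carrying a white round face. Origin: centre of the tip; z runs from tip to handle, x and y are square to the handle's flat sides.
- probe_tip (a point): Centre of the stem's tip; 12 mm above the counter at the start.
- probe_handle (a point): Centre of the handle, 120 mm above the tip.
- stop (a joint): How far the red stop has slid up the stem (m): its underside is 30 mm plus this above the tip; travel 45 mm. Red collar, 24 mm in diameter, 14 mm tall, too wide for the well; it drags on the stem with 3 N and stays where left. The rim stops it, and from there the push down meets 3 N of drag until the tip meets the foot. The drag exceeds the weight: the thermometer will not sink by itself.
- stop_under (a point): Centre of the stop's underside, on the stem's axis.
- scraper: Yellow plastic scraper, 105 x 75 x 5 mm (9 mm at its grip edge), lying loose. Origin: centre of its underside.
- timer: White kitchen timer, 60 x 60 x 24 mm, with a red button 9 mm in radius that stands 4 mm proud, lying loose. Origin: centre of its underside.
Not all that is in view belongs to the job. There is more than one size of the probe; the one meant has the size given above.

How it is judged:
By the outcome, as a careful person would: the job done as asked, in the order asked, and still so for the second after the job is handed in, with the robot touching nothing.
It also fails if it takes over 59 s, if anything falls off the work surface, if the arm or the gripper's body presses on something with over 40 N, if the wrist force passes 120 N, or if a joint passes its speed limit or range.

## Working session

There is one attempt and no reset: what is moved stays moved. The work goes in short steps, Python scripts to look and compute and a tool call to move; the robot and the scene stay as the last step left them, time stands still between calls to the robot, and variables do not carry over. Pictures are saved under pics/ and viewed, at most 10 in all, crops included, and the job is handed in when it is done.

Besides the shell and the picture viewer there is one more tool, called after "Request:" as a command line: name --argument value ..., lists and objects as JSON in quotes. play_rows: Moves the arm, as the interface text tells. Its arguments: {"type":"object","properties":{"motion":{"type":"array"},"fingers":{"type":"number"}},"required":["motion"]}

```bash
mkdir -p pics
cat > h.py <<'E'
import numpy as np,cv2
from rig import bot,imaging,finder
def save(c,n):
    d=imaging.capture(c); cv2.imwrite(f'pics/{n}.png',d['frame'][:,:,::-1]); return d
def px(d,X):
    p=d['camera_matrix']@(d['R']@np.array(X)+d['t']); return p[:2]/p[2]
def ray(d,uv,z):
    """point on the plane height z seen at pixel uv"""
    v=d['R'].T@np.linalg.solve(d['camera_matrix'],[uv[0],uv[1],1.]); c=-d['R'].T@d['t']
    return c+v*(z-c[2])/v[2]
E
python3 - <<'E'
from h import *
for c in('top','side'):
    d=save(c,c+'1')
    print(c,'cam',np.round(-d['R'].T@d['t'],3))
    for n in('tub','well_mouth','holder','probe','stop','scraper','timer'):
        print(n,[(np.round(r['at'],3).tolist(),round(r['confidence'],2),px(d,r['at']).astype(int).tolist()) for r in finder.recognise(c,n)])
s=bot.read_state();print(s['time_s'],np.round(s['tcp_rot'],3).tolist(),s['force'])
E
```

```text
top cam [ 0.4   -0.006  0.857]
tub []
well_mouth [([0.527, -0.173, 0.1], 0.94, [431, 250])]
holder [([0.522, 0.192, 0.038], 0.57, [209, 252])]
probe [([0.535, 0.118, 0.098], 0.65, [247, 240]), ([0.533, 0.199, 0.146], 0.63, [188, 234])]
stop []
scraper []
timer [([0.644, 0.003, 0.02], 0.96, [322, 189])]
side cam [0.353 0.62  0.716]
tub [([0.523, -0.119, 0.1], 0.63, [346, 193])]
well_mouth [([0.523, -0.121, 0.101], 0.91, [346, 191])]
holder [([0.524, 0.221, 0.04], 0.91, [285, 382]), ([0.524, 0.212, 0.053], 0.73, [286, 371])]
probe [([0.532, 0.214, 0.13], 0.94, [276, 336]), ([0.537, 0.128, 0.075], 0.62, [295, 311])]
stop [([0.532, 0.124, 0.03], 0.48, [301, 330]), ([0.527, 0.214, 0.052], 0.46, [284, 372])]
scraper [([0.406, 0.005, 0.005], 0.89, [398, 297])]
timer [([0.644, 0.015, 0.024], 0.76, [255, 267])]
0.8 [[0.935, 0.354, 0.0], [0.354, -0.935, -0.0], [0.0, 0.0, -1.0]] [-0.08437589  0.44990085 -0.27600798]
```

View pics/top1.png

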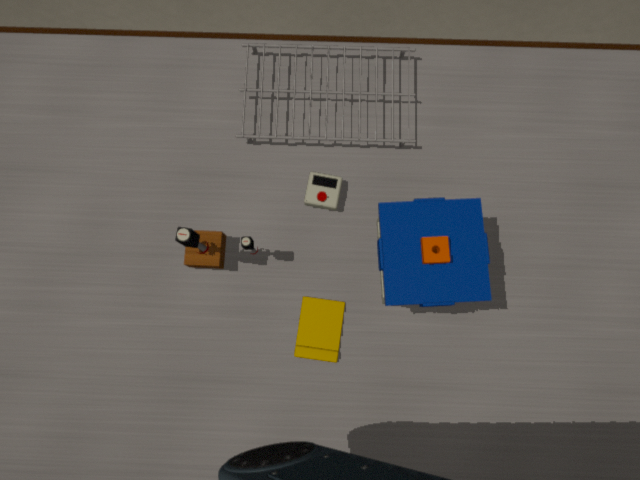

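View pics/side1.png

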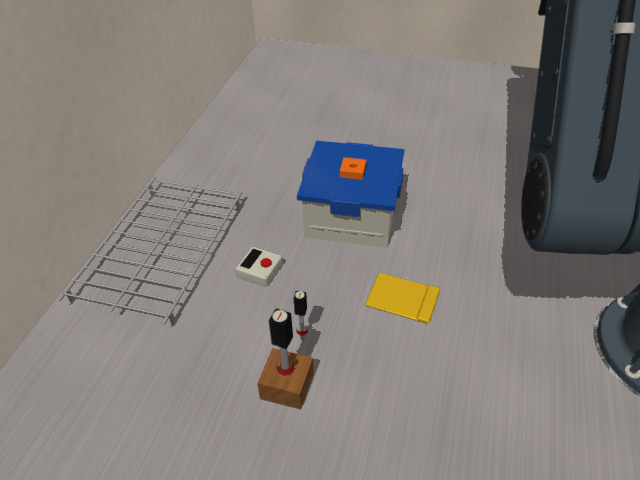

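The top picture has two thermometers: a large one in the wooden block at (187,235) and a small one at (247,243). The one in the block fits the description, and the crop should confirm it. The orange boss with the well is at (435,250), the timer at (322,190) and the scraper at (320,330).

```bash
cat > m.py <<'E'
from h import *
T=imaging.capture('top');S=imaging.capture('side')
def tri(a,b):
    A=[];B=[]
    for d,p in((T,a),(S,b)):
        P=d['camera_matrix']@np.c_[d['R'],d['t']]
        for k in(0,1):
            r=p[k]*P[2]-P[k];A.append(r[:3]);B.append(-r[3])
    x,res,_,_=np.linalg.lstsq(np.array(A),np.array(B),rcond=None);return x
def blobs(d,lo,hi,box):
    x0,y0,x1,y1=box;h=cv2.cvtColor(d['frame'],cv2.COLOR_RGB2HSV)[y0:y1,x0:x1]
    m=cv2.inRange(h,lo,hi);n,l,s,c=cv2.connectedComponentsWithStats(m)
    i=1+np.argmax(s[1:,4]);return l==i,np.argwhere(l==i)[:,::-1]+[x0,y0]
for nm,d,bf in(('top',T,(415,230,460,270)),('side',S,(335,150,375,185))):
    # boss top: bright orange
    m,p=blobs(d,(5,150,150),(20,255,255),bf)
    r=cv2.minAreaRect(p.astype(np.float32));print(nm,'boss',r)
    x0,y0,x1,y1=bf;h=cv2.cvtColor(d['frame'],cv2.COLOR_RGB2HSV)[y0:y1,x0:x1]
    print('well on z=.115', np.round(ray(d,r[0],.115),4))
for nm,d in(('top',T),('side',S)):
    for r in finder.recognise(nm,'probe_handle')[:3]: print(nm,np.round(r['at'],4),r['confidence'])
    for o in finder.outline_of(nm,'probe')[:3]:
        q=np.argwhere(o['pixels'])[:,::-1];print(nm,'outline',q.min(0),q.max(0),o['confidence'])
a=cv2.resize(T['frame'][220:275,170:270],None,fx=4,fy=4,interpolation=3)
a2=cv2.resize(T['frame'][230:270,415:460],None,fx=6,fy=6,interpolation=3)
b=cv2.resize(S['frame'][280:410,250:320],None,fx=4,fy=4,interpolation=3)
b2=cv2.resize(S['frame'][150:185,335:375],None,fx=4,fy=4,interpolation=3)
c=np.zeros((600,700,3),np.uint8);
c[:220,:400]=a;c[230:470,:270]=a2;c[:520,410:690]=b;c[240:380,275:435][:, :135]=b2[:,:135]
cv2.imwrite('pics/crop1.png',c[:,:,::-1])
E
python3 m.py
```

```text
top boss ((435.527587890625, 248.83106994628906), (25.494964599609375, 25.328872680664062), 85.2363510131836)
well on z=.115 [ 0.5272 -0.1755  0.115 ]
side boss ((352.2744140625, 168.03048706054688), (24.184507369995117, 19.877676010131836), 6.340191841125488)
well on z=.115 [ 0.5255 -0.1695  0.115 ]
top [0.5279 0.1987 0.1514] 0.95
top [0.5313 0.1174 0.1007] 0.68
top [ 0.5281 -0.1752  0.0995] 0.26
top outline [175 227] [208 253] 0.67
top outline [240 236] [257 253] 0.65
side [0.5352 0.1267 0.0788] 0.85
side [0.5277 0.2132 0.1298] 0.63
side outline [293 291] [306 339] 0.85
side outline [269 309] [292 374] 0.62
```

View pics/crop1.png

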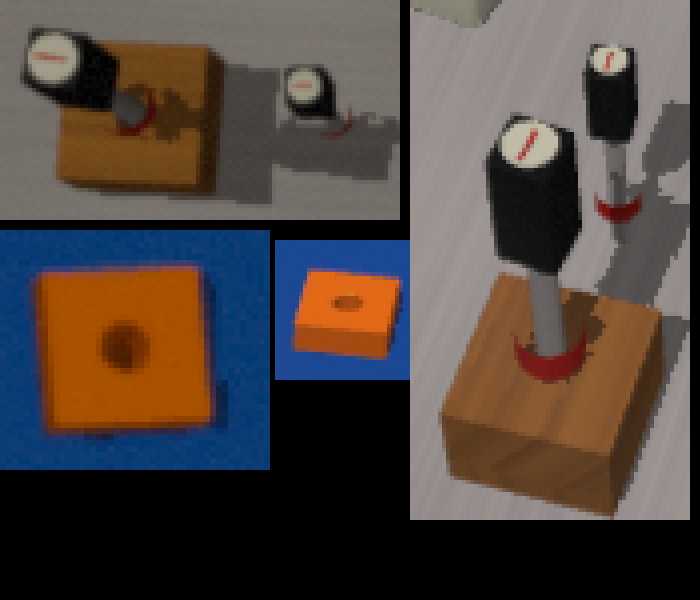

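The crop shows the large thermometer standing in the wooden block, face at about top (183,234) and side (279.5,315.5). Its handle fits 22 mm. The one on the bare counter is clearly smaller, so the one in the rest is the one meant. The well hole is at top (435.7,249.5) and side (353,165.5).

```bash
cat >> h.py <<'E'
def tri(T,a,S,b):
    A=[];B=[]
    for d,p in((T,a),(S,b)):
        P=d['camera_matrix']@np.c_[d['R'],d['t']]
        for k in(0,1):
            r=p[k]*P[2]-P[k];A.append(r[:3]);B.append(-r[3])
    return np.linalg.lstsq(np.array(A),np.array(B),rcond=None)[0]
def togo(X):
    s=bot.read_state();return np.round(np.array(s['tcp_rot']).T@(np.array(X)-s['position']),4)
E
python3 - <<'E'
from h import *
T=imaging.capture('top');S=imaging.capture('side')
f=[]
for d,(x0,y0,x1,y1) in((T,(172,225,196,245)),(S,(268,305,295,328))):
    g=cv2.cvtColor(d['frame'],cv2.COLOR_RGB2HSV)[y0:y1,x0:x1]
    m=(g[...,2]>120); n,l,s,c=cv2.connectedComponentsWithStats(m.astype(np.uint8))
    print(s[1:],c[1:]); i=1+np.argmin(np.hypot(*(c[1:]-[(x1-x0)/2,(y1-y0)/2]).T)); f.append(c[i]+[x0,y0])
print('face',f,tri(T,f[0],S,f[1]),ray(T,f[0],.157),ray(S,f[1],.157))
w=[(435.7,249.5),(353,165.5)]
print('well',tri(T,w[0],S,w[1]),ray(T,w[0],.115),ray(S,w[1],.115))
print('togo',togo([.53,.21,.24]))
E
```

```text
[[  5   4  12  11 110]] [[10.66363636  8.93636364]]
[[  0   0  27  23 364]] [[12.98626374  7.82142857]]
face [array([182.66363636, 233.93636364]), array([280.98626374, 312.82142857])] [0.52903678 0.20218658 0.16370763] [0.53121564 0.20435926 0.157     ] [0.53050224 0.19713843 0.157     ]
well [ 0.52578231 -0.17558941  0.11595779] [ 0.52611437 -0.17579741  0.115     ] [ 0.52593692 -0.17685019  0.115     ]
togo [ 0.57   -0.6338 -0.0402]
```

Request:
play_rows --motion '[[[0.027,-0.03,-0.005,0,0,0],[0.054,-0.06,-0.01,0,0,0],[0.081,-0.09,-0.015,0,0,0],[0.108,-0.12,-0.02,0,0,0],[0.135,-0.15,-0.025,0,0,0],[0.162,-0.18,-0.03,0,0,0],[0.189,-0.21,-0.035,0,0,0],[0.216,-0.24,-0.04,0,0,0]]]' --fingers 0.06

```text
time_s: 1.87
position: [0.3386, -0.2818, 0.2403]
tcp_rot: [[0.935, 0.353, 0.0], [0.353, -0.935, -0.0], [0.0, 0.001, -1.0]]
force: [0.8, 0.1, 0.2]
opening: 0.697
grasp_force: 0.0
```

Careful with the scale: turns go in shares of 90 degrees. That gives: 20.7 degrees / 90 = 0.23.

Request:
play_rows --motion '[[[0.027,-0.03,0,0,0,0],[0.054,-0.06,0,0,0,0.0333],[0.081,-0.09,0,0,0,0.0667],[0.108,-0.12,0,0,0,0.1],[0.135,-0.15,0,0,0,0.1333],[0.162,-0.18,0,0,0,0.1667],[0.189,-0.21,0,0,0,0.2],[0.216,-0.24,0,0,0,0.23]]]'

```text
time_s: 2.53
position: [0.4558, 0.0194, 0.2402]
tcp_rot: [[1.0, -0.002, 0.001], [-0.002, -1.0, -0.0], [0.001, 0.0, -1.0]]
force: [0.7, 0.2, 0.3]
opening: 0.69
grasp_force: 0.0
```

```bash
python3 -c "
from h import *
s=bot.read_state();print(s['time_s'],s['position'],np.round(s['tcp_rot'],3).tolist(),s['joint_positions']);print(togo([.531,.204,.24]))"
```

```text
2.5333 [0.45581417 0.01935929 0.24022084] [[1.0, -0.002, 0.001], [-0.002, -1.0, -0.0], [0.001, 0.0, -1.0]] [-1.16463301e+01  1.39866110e+01  1.02417227e+02 -4.69763811e-03
  6.35426811e+01  7.84646544e+01]
[ 0.0748 -0.1848  0.0002]
```

Request:
play_rows --motion '[[[0.015,-0.036,0,0,0,0],[0.03,-0.072,0,0,0,0],[0.045,-0.108,0,0,0,0],[0.06,-0.144,0,0,0,0],[0.07,-0.17,0,0,0,0],[0.073,-0.18,0,0,0,0],[0.073,-0.18,0,0,0,0],[0.073,-0.18,0,0,0,0]]]'

```text
time_s: 3.2
position: [0.5276, 0.1969, 0.2395]
tcp_rot: [[1.0, 0.002, -0.001], [0.002, -1.0, -0.001], [-0.001, 0.001, -1.0]]
force: [0.2, -0.2, -0.2]
opening: 0.689
grasp_force: 0.0
```

Run:
```python
from h import *
W=save('wrist','w1')
s=bot.read_state();print(s['time_s'],s['position'],s['force']);print(togo([.531,.204,.24]))
C=-W['R'].T@W['t'];print('cam',C,W['R'].tolist())
print([(np.round(r['at'],4),r['confidence'],px(W,r['at'])) for r in finder.recognise('wrist','probe')])
print(px(W,[.531,.204,.157]))
```

```text
3.25 [0.52742277 0.19617395 0.2395936 ] [ 0.47509168 -1.12846216  0.40975376]
[ 0.0036 -0.0078 -0.0004]
cam [0.60336958 0.19758889 0.42315045] [[0.00284840917515991, -0.9999950948638672, 0.0013026178942261918], [-0.9615182601578687, -0.0023809399659371023, 0.27473071635306096], [-0.2747262673064923, -0.0020350363844651755, -0.9615203256711519]]
[(array([0.5367, 0.2029, 0.1524]), 0.92, array([308.82599335, 228.21418378])), (array([0.5372, 0.1254, 0.1017]), 0.8, array([388.34576701, 215.62262967]))]
[307.41781674 236.19919571]
```

View pics/w1.png

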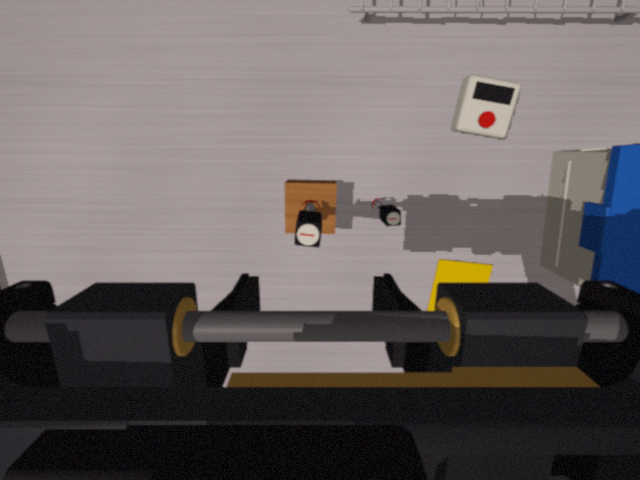

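Wrist picture: the probe's face is at (308,234) over the block at (310,207), the small look-alike is at (390,215), and the open jaws are at the bottom. I'll refine the face centre and handle yaw from this view.

Run:
```python
from h import *
f=cv2.imread('pics/w1.png');W=imaging.capture('wrist')
x0,y0=285,205;c=f[y0:260,x0:335].astype(int)
v=c.max(2); wh=(c.min(2)>130)
# white disc is surrounded by dark handle: keep component nearest (308,234)
n,l,s,ce=cv2.connectedComponentsWithStats(wh.astype(np.uint8));print([(s[i,4],ce[i]+[x0,y0]) for i in range(1,n) if s[i,4]>8])
dk=(v<60).astype(np.uint8)
for r in v[12:46:1,6:40]: print(''.join('#' if a<50 else '+' if a<100 else '.' for a in r))
```

```text
[(np.int32(331), array([307.67069486, 234.18429003])), (np.int32(951), array([310.13564669, 248.98422713]))]
.......########################+++
......+#######################++++
......+#######################++..
......+#######################+...
......+#######################+...
.....++#######################+...
.....++######++++++++#########+...
.....+#####++.........++######+...
.....+###+..............+#####+...
.....+##+................+####+...
.....+#+..................+###+...
.....+++...................+##+...
.....++....................+##+...
.....+......................+#+...
.....+......................++....
....++......................++....
....+........................+....
....+........................+....
....+........................+....
....++.......................+....
....++......................++....
....++......................+.....
....+#+.....................+.....
....+#+....................++.....
....+##+..................+#+.....
....+###+.................+#+.....
....+####+..............+###+.....
.....++++#++...........+####+.....
..........+++.......+++#####+.....
....................++++++++......
..................................
..................................
..................................
..................................
```

In the tool's units: 6 degrees / 90 = 0.0667.

Request:
play_rows --motion '[[[0.0045,-0.008,0,0,0,0.0667],[0.0045,-0.008,0.01,0,0,0.0667],[0.0045,-0.008,0.03,0,0,0.0667],[0.0045,-0.008,0.05,0,0,0.0667],[0.0045,-0.008,0.05,0,0,0.0667],[0.0045,-0.008,0.05,0,0,0.0667]]]'

```text
time_s: 3.85
position: [0.5315, 0.2041, 0.1886]
tcp_rot: [[0.995, -0.104, -0.004], [-0.104, -0.995, -0.001], [-0.004, 0.001, -1.0]]
force: [-0.2, -0.3, 0.8]
opening: 0.69
grasp_force: 0.0
```

Run:
```python
from h import *
W=save('wrist','w2')
s=bot.read_state();print(s['time_s'],s['position'],s['force'],np.round(s['tcp_rot'],3).tolist());print(togo([.532,.204,.13]))
for z in(.157,): print(px(W,[.532,.204,z]))
c=W['frame'].astype(int);wh=(c.min(2)>130)
n,l,q,ce=cv2.connectedComponentsWithStats(wh.astype(np.uint8))
for i in range(1,n):
    if 150<q[i,4]<800: print(q[i],ce[i],ray(W,ce[i],.157))
```

```text
3.9 [0.53266652 0.20453898 0.18981613] [-0.23703647 -0.00230856  0.31869636] [[0.995, -0.104, -0.001], [-0.104, -0.995, -0.0], [-0.001, 0.0, -1.0]]
[-0.0006  0.0006  0.0598]
[316.30654665 259.63515769]
[610 134   6  46 161] [612.25465839 156.44099379] [0.58120323 0.0116721  0.157     ]
[597 262  41  26 485] [616.64329897 275.78350515] [ 0.49859604 -0.00298162  0.157     ]
```

Request:
play_rows --motion '[[[0,0,0.02,0,0,0],[0,0,0.04,0,0,0],[0,0,0.055,0,0,0],[0,0,0.06,0,0,0],[0,0,0.06,0,0,0],[0,0,0.06,0,0,0]]]'

```text
time_s: 4.4
position: [0.5338, 0.2054, 0.1309]
tcp_rot: [[0.995, -0.104, 0.002], [-0.104, -0.995, 0.0], [0.002, -0.001, -1.0]]
force: [0.0, -0.0, 0.2]
opening: 0.692
grasp_force: 0.0
```

Request:
play_rows --motion '[[[0,0,0,0,0,0],[0,0,0,0,0,0],[0,0,0,0,0,0],[0,0,0,0,0,0],[0,0,0,0,0,0],[0,0,0,0,0,0],[0,0,0,0,0,0],[0,0,0,0,0,0]]]' --fingers 0.0

```text
time_s: 5.07
position: [0.5328, 0.2054, 0.1299]
tcp_rot: [[0.995, -0.104, 0.0], [-0.104, -0.995, -0.0], [0.0, -0.0, -1.0]]
force: [0.1, -0.2, 0.5]
opening: 0.239
grasp_force: 30.0
```

Request:
play_rows --motion '[[[0,0,-0.01,0,0,0],[0,0,-0.03,0,0,0],[0,0,-0.055,0,0,0],[0,0,-0.08,0,0,0],[0,0,-0.105,0,0,0],[0,0,-0.12,0,0,0],[0,0,-0.125,0,0,0],[0,0,-0.125,0,0,0]]]'

```text
time_s: 5.73
position: [0.5335, 0.2055, 0.2566]
tcp_rot: [[0.995, -0.104, 0.003], [-0.104, -0.995, 0.001], [0.003, -0.001, -1.0]]
force: [-0.4, 0.1, -2.2]
opening: 0.24
grasp_force: 30.0
```

Request:
play_rows --motion '[[[0.001,0.012,0,0,0,0],[0.003,0.037,0,0,0,0],[0.005,0.062,0,0,0,0],[0.008,0.09,0,0,0,0],[0.01,0.118,0,0,0,0],[0.013,0.146,0,0,0,0],[0.015,0.174,0,0,0,0],[0.018,0.2,0,0,0,0]]]'

```text
time_s: 6.4
position: [0.5278, 0.0025, 0.2529]
tcp_rot: [[0.995, -0.104, -0.005], [-0.104, -0.995, 0.0], [-0.005, 0.0, -1.0]]
force: [0.1, 0.7, -1.0]
opening: 0.246
grasp_force: 30.0
```

Request:
play_rows --motion '[[[0.002,0.025,0,0,0,0],[0.005,0.05,0,0,0,0],[0.007,0.075,0,0,0,0],[0.009,0.1,0,0,0,0],[0.011,0.125,0,0,0,0],[0.013,0.15,0,0,0,0],[0.015,0.17,0,0,0,0],[0.0155,0.178,0,0,0,0]]]'

```text
time_s: 7.07
position: [0.5253, -0.1772, 0.2529]
tcp_rot: [[0.994, -0.107, -0.003], [-0.107, -0.994, 0.0], [-0.003, 0.0, -1.0]]
force: [-0.1, 0.9, -0.8]
opening: 0.245
grasp_force: 30.0
```

Request:
play_rows --motion '[[[0,0.002,0,0,0,0],[0,0.002,0,0,0,0],[0,0.002,0,0,0,0],[0,0.002,0,0,0,0]]]'

```text
time_s: 7.4
position: [0.5262, -0.1746, 0.2546]
tcp_rot: [[0.995, -0.103, -0.001], [-0.103, -0.995, 0.001], [-0.001, -0.001, -1.0]]
force: [0.0, -0.1, -1.4]
opening: 0.244
grasp_force: 30.0
```

Run:
```python
from h import *
s=bot.read_state();print(s['time_s'],s['position'],s['force'],s['opening'],s['grasp_force']);print(togo([.526,-.1757,.255]))
I={c:imaging.capture(c) for c in('top','side','wrist')}
p=np.array(s['position'])
for c,d in I.items(): print(c,'well',px(d,[.526,-.1757,.115]),'tip',px(d,[p[0],p[1],p[2]-.118]),'cam',-d['R'].T@d['t'])
o=np.zeros((600,800,3),np.uint8)
u,v=map(int,px(I['side'],[.526,-.1757,.15]));x=I['side']['frame'][v-60:v+40,u-50:u+50];o[:400,:400]=cv2.resize(x,(400,400),interpolation=3)
print('side crop origin',u-50,v-60)
u,v=map(int,px(I['wrist'],[.526,-.1757,.13]));u0=min(max(u-60,0),540);v0=min(max(v-75,0),380);o[:400,400:]=cv2.resize(I['wrist']['frame'][v0:v0+100,u0:u0+100],(400,400),interpolation=3);print('wrist origin',u0,v0)
u,v=map(int,px(I['top'],[.526,-.1757,.13]));x=I['top']['frame'][v-25:v+25,u-40:u+40];o[400:,:320]=cv2.resize(x,(320,200),interpolation=3);print('top origin',u-40,v-25)
cv2.imwrite('pics/c2.png',o[:,:,::-1])
```

```text
7.4 [ 0.52620984 -0.17464985  0.25455362] [ 0.00782362 -0.11855683 -1.35470724] 0.24411100411619596 29.993028938770294
[-0.0001  0.0011 -0.0004]
top well [435.63775786 249.57115449] tip [438.19348085 247.10645011] cam [ 0.40009226 -0.00600553  0.85692066]
side well [352.81214324 165.88080498] tip [352.83772935 155.92567478] cam [0.35279755 0.62039189 0.71566971]
wrist well [317.04494549 225.02405686] tip [315.98856089 230.17736868] cam [ 0.60173199 -0.18219006  0.4385689 ]
side crop origin 303 89
wrist origin 257 153
top origin 397 222
```

View pics/c2.png

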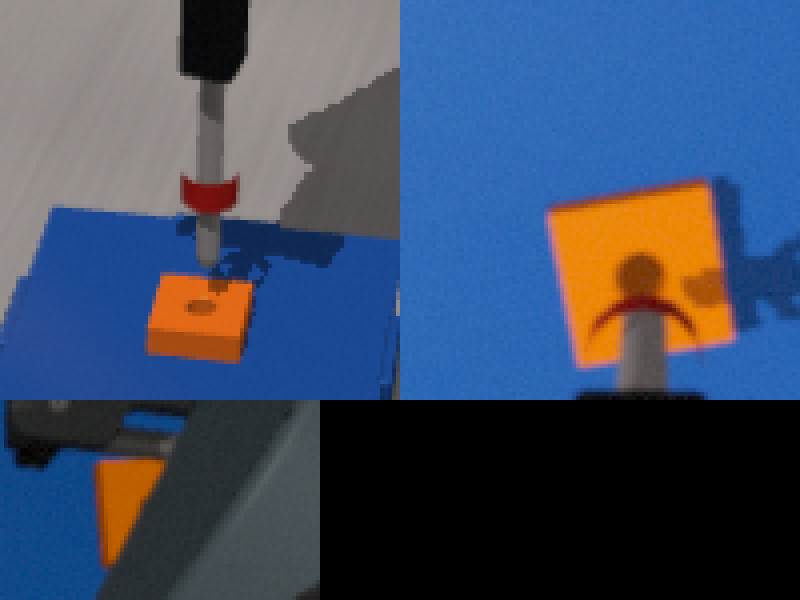

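The crops show the tip hanging just above the boss. The side view puts the tip at about (355,155.3) and the hole at (353.3,165.8). The wrist view puts the stem axis at u=317.8 and the hole at (316.8,221.8). I'll solve the axis-to-hole offset from these.

```bash
cat > off.py <<'E'
from h import *
from scipy.optimize import least_squares
S=imaging.capture('side');W=imaging.capture('wrist');s=bot.read_state();p=np.array(s['position'])
def solve(us,zs,uw,zw):
    return least_squares(lambda q:[px(S,[*q,zs])[0]-us,px(W,[*q,zw])[0]-uw],p[:2],x_scale=.01).x
# sub-pixel stem centre in the side view, hole centre in both
def hole(d,u,v,r):
    g=cv2.cvtColor(d['frame'],cv2.COLOR_RGB2HSV)[...,2].astype(float)[v-r:v+r+1,u-2*r:u+2*r+1]
    w=np.clip(np.median(g)-15-g,0,None);yy,xx=np.mgrid[v-r:v+r+1,u-2*r:u+2*r+1]
    return (w*xx).sum()/w.sum(),(w*yy).sum()/w.sum()
def stem(d,row,u,r):
    f=d['frame'][row,u-r:u+r+1].astype(int);print(row,u-r,[tuple(a) for a in f.tolist()])
hs=hole(S,353,166,4);print('hole side',hs,ray(S,hs,.115))
hw=(316.8,221.8);print('hole wrist',ray(W,hw,.115))
E
python3 - <<'E'
exec(open('off.py').read())
for r in(148,150,153): stem(S,r,355,6)
for r in(238,242,246): stem(W,r,318,8)
tip=solve(355,.1366,317.75,.18);well=solve(353.25,.115,316.8,.115)
print('tip',tip,'well',well,'diff',well-tip,'tcp',p, 'tilt tool z',np.array(s['tcp_rot'])[:,2])
E
```

```text
hole side (np.float64(352.70588235294116), np.float64(165.1565865782933)) [ 0.52665678 -0.17769048  0.115     ]
hole wrist [ 0.52945867 -0.17616963  0.115     ]
148 349 [(27, 72, 147), (19, 50, 104), (17, 46, 96), (91, 87, 91), (102, 96, 96), (103, 99, 97), (101, 97, 96), (99, 94, 94), (74, 76, 85), (29, 47, 85), (14, 41, 84), (15, 41, 85), (15, 41, 84)]
150 349 [(27, 73, 148), (27, 72, 147), (30, 66, 125), (93, 91, 97), (103, 99, 97), (105, 100, 100), (101, 96, 96), (99, 95, 93), (75, 81, 96), (29, 52, 96), (15, 45, 95), (18, 47, 96), (16, 47, 95)]
153 349 [(27, 73, 148), (26, 72, 147), (26, 72, 147), (77, 79, 96), (100, 95, 94), (101, 96, 96), (98, 94, 92), (95, 91, 90), (50, 76, 128), (20, 47, 93), (15, 41, 84), (13, 41, 84), (13, 40, 84)]
238 310 [(234, 134, 17), (217, 124, 50), (178, 117, 91), (129, 107, 103), (111, 102, 101), (105, 99, 98), (100, 91, 92), (93, 88, 88), (86, 80, 82), (88, 79, 82), (85, 77, 79), (88, 81, 80), (115, 87, 78), (173, 103, 59), (219, 125, 38), (234, 134, 12), (235, 134, 5)]
242 310 [(221, 132, 69), (199, 124, 80), (158, 115, 100), (124, 108, 105), (110, 102, 102), (101, 96, 96), (100, 91, 91), (91, 83, 84), (88, 83, 83), (88, 82, 82), (87, 81, 80), (86, 79, 81), (85, 80, 90), (85, 90, 127), (71, 98, 163), (52, 99, 175), (50, 103, 179)]
246 310 [(64, 103, 173), (98, 106, 147), (117, 111, 123), (112, 106, 108), (109, 101, 102), (103, 95, 95), (98, 89, 90), (86, 77, 80), (86, 79, 80), (88, 82, 82), (87, 79, 78), (85, 79, 80), (83, 78, 88), (75, 85, 119), (58, 96, 160), (48, 102, 177), (44, 100, 180)]
tip [ 0.5227689 -0.1760723] well [ 0.52523331 -0.17574237] diff [0.00246441 0.00032993] tcp [ 0.5266661  -0.17536472  0.254985  ] tilt tool z [ 1.71186955e-04 -1.07564493e-05 -9.99999985e-01]
```

Request:
play_rows --motion '[[[0.0023,-0.0005,0,0,0,0],[0.0023,-0.0005,0.008,0,0,0],[0.0023,-0.0005,0.016,0,0,0],[0.0023,-0.0005,0.016,0,0,0],[0.0023,-0.0005,0.016,0,0,0],[0.0023,-0.0005,0.016,0,0,0]]]'

```text
time_s: 8.15
position: [0.5288, -0.1758, 0.2385]
tcp_rot: [[0.995, -0.104, -0.001], [-0.104, -0.995, 0.0], [-0.001, -0.0, -1.0]]
force: [0.6, 0.1, -0.7]
opening: 0.247
grasp_force: 30.0
```

Run:
```python
exec(open('off.py').read())
print(p,s['force'],s['time_s'])
def cen(d,row,u,r,vert=None):
    f=d['frame'][row,u-r:u+r+1].astype(float); sat=f.max(1)-f.min(1)
    w=np.clip((60-sat)/40,0,1); x=np.arange(u-r,u+r+1); return round((w*x).sum()/max(w.sum(),1e-6),2),round(w.sum(),1)
print('side stem',[(r,cen(S,r,354,8)) for r in range(120,164,3)])
print('wrist stem',[(r,cen(W,r,318,12)) for r in range(236,256,3)])
q=solve(354.4,.12,317.1,.18)
print('vertical line side',[px(S,[*q,z]).round(2).tolist() for z in(.12,.15,.19)],'wrist',[px(W,[*q,z]).round(2).tolist() for z in(.12,.15,.19,.22)])
o=np.zeros((500,800,3),np.uint8)
o[:400,:400]=cv2.resize(S['frame'][110:190,313:393],(400,400),interpolation=0)
o[:400,400:]=cv2.resize(W['frame'][190:270,278:358],(400,400),interpolation=0)
cv2.imwrite('pics/c3.png',o[:,:,::-1])
```

```text
hole side (np.float64(353.45346062052505), np.float64(164.0330719399932)) [ 0.52614687 -0.18118174  0.115     ]
hole wrist [ 0.53538917 -0.17723171  0.115     ]
[ 0.52907092 -0.17596624  0.23897669] [-0.8465682  -0.34883932 -1.63604499] 8.25
side stem [(120, (np.float64(354.0), np.float64(17.0))), (123, (np.float64(354.0), np.float64(17.0))), (126, (np.float64(354.0), np.float64(17.0))), (129, (np.float64(354.0), np.float64(17.0))), (132, (np.float64(354.0), np.float64(17.0))), (135, (np.float64(354.0), np.float64(17.0))), (138, (np.float64(354.0), np.float64(17.0))), (141, (np.float64(354.28), np.float64(13.5))), (144, (np.float64(360.69), np.float64(0.3))), (147, (np.float64(352.95), np.float64(1.5))), (150, (np.float64(353.45), np.float64(6.0))), (153, (np.float64(353.17), np.float64(5.3))), (156, (np.float64(353.4), np.float64(5.8))), (159, (np.float64(353.71), np.float64(5.4))), (162, (np.float64(353.1), np.float64(2.7)))]
wrist stem [(236, (np.float64(317.48), np.float64(9.1))), (239, (np.float64(317.38), np.float64(9.6))), (242, (np.float64(317.31), np.float64(9.6))), (245, (np.float64(317.23), np.float64(10.3))), (248, (np.float64(317.77), np.float64(12.0))), (251, (np.float64(317.36), np.float64(13.3))), (254, (np.float64(318.0), np.float64(25.0)))]
vertical line side [[354.4, 163.63], [354.84, 149.12], [355.45, 128.78]] wrist [[316.85, 235.45], [316.96, 244.52], [317.15, 259.92], [317.34, 275.05]]
```

View pics/c3.png

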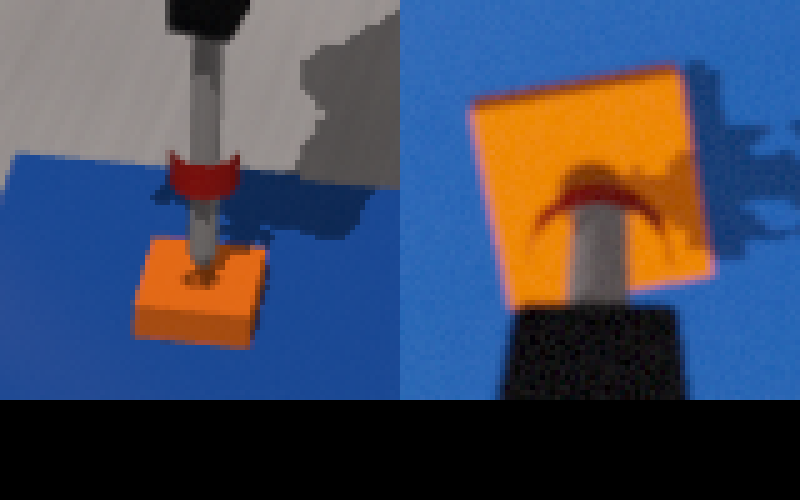

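The side view has the tip just over the hole (stem u≈353.2, hole ≈352.8). In the wrist view the stem is at 317.2 and the hole/boss centre at about 316.2. A shift of about +0.5 mm in x and +0.9 mm in y is left, then I enter.

Request:
play_rows --motion '[[[0.0005,-0.001,0,0,0,0],[0.0005,-0.001,0.002,0,0,0],[0.0005,-0.001,0.004,0,0,0],[0.0005,-0.001,0.006,0,0,0],[0.0005,-0.001,0.008,0,0,0],[0.0005,-0.001,0.01,0,0,0],[0.0005,-0.001,0.012,0,0,0],[0.0005,-0.001,0.012,0,0,0]]]'

```text
time_s: 8.92
position: [0.5292, -0.1747, 0.2262]
tcp_rot: [[0.995, -0.104, -0.001], [-0.104, -0.995, 0.001], [-0.001, -0.0, -1.0]]
force: [0.6, 0.4, -1.0]
opening: 0.243
grasp_force: 30.0
```

Request:
play_rows --motion '[[[0,0,0.002,0,0,0],[0,0,0.004,0,0,0],[0,0,0.006,0,0,0],[0,0,0.008,0,0,0],[0,0,0.01,0,0,0],[0,0,0.01,0,0,0]]]'

```text
time_s: 9.42
position: [0.5292, -0.1747, 0.2163]
tcp_rot: [[0.995, -0.104, -0.001], [-0.104, -0.995, 0.0], [-0.001, -0.0, -1.0]]
force: [-0.5, 0.1, -1.6]
opening: 0.243
grasp_force: 30.0
```

Run:
```python
from h import *
S=imaging.capture('side');s=bot.read_state();print(s['position'],s['force'],s['moment'])
W=imaging.capture('wrist')
o=np.zeros((400,800,3),np.uint8)
o[:400,:400]=cv2.resize(S['frame'][110:190,313:393],(400,400),interpolation=0)
o[:400,400:]=cv2.resize(W['frame'][190:270,278:358],(400,400),interpolation=0)
cv2.imwrite('pics/c4.png',o[:,:,::-1])
```

```text
[ 0.52935349 -0.17476102  0.216578  ] [ 0.12153727  0.1057831  -1.38867516] [0.0469119  0.02233146 0.01339578]
```

View pics/c4.png

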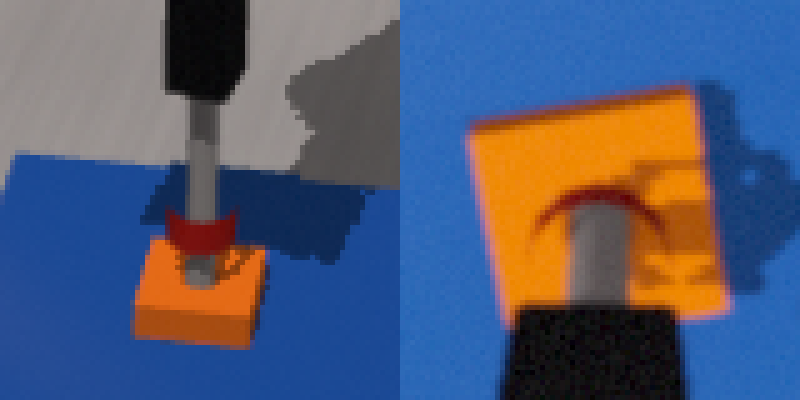

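The stem is inside the bore (side view) with no contact forces. Next, on to the rim.

Request:
play_rows --motion '[[[0,0,0.002,0,0,0],[0,0,0.004,0,0,0],[0,0,0.006,0,0,0],[0,0,0.008,0,0,0],[0,0,0.01,0,0,0],[0,0,0.012,0,0,0],[0,0,0.014,0,0,0],[0,0,0.016,0,0,0]]]'

```text
time_s: 10.18
position: [0.5295, -0.1748, 0.2006]
tcp_rot: [[0.995, -0.104, -0.0], [-0.104, -0.995, 0.0], [-0.0, -0.0, -1.0]]
force: [0.5, -0.9, -1.3]
opening: 0.244
grasp_force: 30.0
```

Request:
play_rows --motion '[[[0,0,0.001,0,0,0],[0,0,0.002,0,0,0],[0,0,0.003,0,0,0],[0,0,0.004,0,0,0],[0,0,0.004,0,0,0]]]'

```text
time_s: 10.6
position: [0.5297, -0.175, 0.1971]
tcp_rot: [[0.995, -0.104, 0.001], [-0.104, -0.995, -0.0], [0.001, 0.0, -1.0]]
force: [-0.9, 0.0, 1.9]
opening: 0.24
grasp_force: 30.0
```

Request:
play_rows --motion '[[[0,0,0.001,0,0,0],[0,0,0.002,0,0,0],[0,0,0.0025,0,0,0],[0,0,0.0025,0,0,0]]]'

```text
time_s: 10.93
position: [0.5296, -0.1749, 0.1943]
tcp_rot: [[0.995, -0.104, 0.0], [-0.104, -0.995, -0.0], [0.0, 0.0, -1.0]]
force: [-0.8, 0.1, 2.3]
opening: 0.248
grasp_force: 30.0
```

Request:
play_rows --motion '[[[0,0,0.0005,0,0,0],[0,0,0.001,0,0,0],[0,0,0.001,0,0,0]]]'

```text
time_s: 11.18
position: [0.5296, -0.1749, 0.1933]
tcp_rot: [[0.995, -0.104, 0.0], [-0.104, -0.995, -0.0], [0.0, 0.0, -1.0]]
force: [0.3, -0.3, 0.0]
opening: 0.245
grasp_force: 30.0
```

Request:
play_rows --motion '[[[0,0,0.0005,0,0,0],[0,0,0.001,0,0,0],[0,0,0.001,0,0,0]]]'

```text
time_s: 11.43
position: [0.5295, -0.1749, 0.1923]
tcp_rot: [[0.995, -0.104, -0.0], [-0.104, -0.995, -0.0], [-0.0, 0.0, -1.0]]
force: [-0.3, -0.5, 1.1]
opening: 0.246
grasp_force: 30.0
```

Request:
play_rows --motion '[[[0,0,0.0005,0,0,0],[0,0,0.001,0,0,0],[0,0,0.001,0,0,0]]]'

```text
time_s: 11.68
position: [0.5295, -0.1748, 0.1913]
tcp_rot: [[0.995, -0.104, -0.0], [-0.104, -0.995, 0.0], [-0.0, -0.0, -1.0]]
force: [-1.2, -0.6, 1.1]
opening: 0.247
grasp_force: 30.0
```

Request:
play_rows --motion '[[[0,0,0.0005,0,0,0],[0,0,0.001,0,0,0],[0,0,0.001,0,0,0]]]'

```text
time_s: 11.93
position: [0.5295, -0.1749, 0.1903]
tcp_rot: [[0.995, -0.104, -0.0], [-0.104, -0.995, 0.0], [-0.0, -0.0, -1.0]]
force: [-0.1, -0.1, 0.4]
opening: 0.243
grasp_force: 30.0
```

Request:
play_rows --motion '[[[0,0,0.0005,0,0,0],[0,0,0.001,0,0,0],[0,0,0.001,0,0,0]]]'

```text
time_s: 12.18
position: [0.5295, -0.1749, 0.1893]
tcp_rot: [[0.995, -0.104, -0.0], [-0.104, -0.995, 0.0], [-0.0, -0.0, -1.0]]
force: [0.2, -0.3, 0.8]
opening: 0.243
grasp_force: 30.0
```

Request:
play_rows --motion '[[[0,0,0.0005,0,0,0],[0,0,0.001,0,0,0],[0,0,0.001,0,0,0]]]'

```text
time_s: 12.43
position: [0.5295, -0.1749, 0.1882]
tcp_rot: [[0.995, -0.104, -0.0], [-0.104, -0.995, 0.0], [-0.0, -0.0, -1.0]]
force: [0.5, -1.6, 1.3]
opening: 0.24
grasp_force: 30.0
```

Request:
play_rows --motion '[[[0,0,0.0005,0,0,0],[0,0,0.001,0,0,0],[0,0,0.001,0,0,0]]]'

```text
time_s: 12.68
position: [0.5295, -0.1748, 0.1873]
tcp_rot: [[0.995, -0.104, -0.0], [-0.104, -0.995, 0.0], [-0.0, -0.0, -1.0]]
force: [0.5, -1.5, 0.6]
opening: 0.245
grasp_force: 30.0
```

Request:
play_rows --motion '[[[0,0,0.0005,0,0,0],[0,0,0.001,0,0,0],[0,0,0.001,0,0,0]]]'

```text
time_s: 12.93
position: [0.5295, -0.1748, 0.1863]
tcp_rot: [[0.995, -0.104, -0.0], [-0.104, -0.995, 0.0], [-0.0, -0.0, -1.0]]
force: [-1.0, -0.6, 1.7]
opening: 0.244
grasp_force: 30.0
```

Request:
play_rows --motion '[[[0,0,0.0005,0,0,0],[0,0,0.001,0,0,0],[0,0,0.001,0,0,0]]]'

```text
time_s: 13.18
position: [0.5295, -0.1749, 0.1852]
tcp_rot: [[0.995, -0.104, -0.0], [-0.104, -0.995, 0.0], [-0.0, -0.0, -1.0]]
force: [-0.5, -1.1, 1.7]
opening: 0.243
grasp_force: 30.0
```

Request:
play_rows --motion '[[[0,0,0.0005,0,0,0],[0,0,0.001,0,0,0],[0,0,0.001,0,0,0]]]'

```text
time_s: 13.43
position: [0.5295, -0.1749, 0.1843]
tcp_rot: [[0.995, -0.104, -0.0], [-0.104, -0.995, 0.0], [-0.0, -0.0, -1.0]]
force: [-0.1, -0.6, 0.7]
opening: 0.242
grasp_force: 30.0
```

Request:
play_rows --motion '[[[0,0,0.0005,0,0,0],[0,0,0.001,0,0,0],[0,0,0.001,0,0,0]]]'

```text
time_s: 13.68
position: [0.5295, -0.1749, 0.1833]
tcp_rot: [[0.995, -0.104, -0.0], [-0.104, -0.995, 0.0], [-0.0, -0.0, -1.0]]
force: [0.1, -0.8, 1.1]
opening: 0.247
grasp_force: 30.0
```

Request:
play_rows --motion '[[[0,0,0.0005,0,0,0],[0,0,0.001,0,0,0],[0,0,0.001,0,0,0]]]'

```text
time_s: 13.93
position: [0.5295, -0.1749, 0.1823]
tcp_rot: [[0.995, -0.104, -0.0], [-0.104, -0.995, 0.0], [-0.0, -0.0, -1.0]]
force: [0.1, -1.5, 1.3]
opening: 0.248
grasp_force: 30.0
```

Request:
play_rows --motion '[[[0,0,0.0005,0,0,0],[0,0,0.001,0,0,0],[0,0,0.001,0,0,0]]]'

```text
time_s: 14.18
position: [0.5295, -0.1749, 0.1812]
tcp_rot: [[0.995, -0.104, -0.0], [-0.104, -0.995, 0.0], [-0.0, -0.0, -1.0]]
force: [-0.5, -0.1, 0.7]
opening: 0.248
grasp_force: 30.0
```

Request:
play_rows --motion '[[[0,0,0.0005,0,0,0],[0,0,0.001,0,0,0],[0,0,0.001,0,0,0]]]'

```text
time_s: 14.43
position: [0.5295, -0.1749, 0.1802]
tcp_rot: [[0.995, -0.104, -0.0], [-0.104, -0.995, 0.0], [-0.0, -0.0, -1.0]]
force: [0.3, -0.1, 1.3]
opening: 0.241
grasp_force: 30.0
```

Request:
play_rows --motion '[[[0,0,0.0005,0,0,0],[0,0,0.001,0,0,0],[0,0,0.001,0,0,0]]]'

```text
time_s: 14.68
position: [0.5295, -0.1749, 0.1792]
tcp_rot: [[0.995, -0.104, -0.0], [-0.104, -0.995, 0.0], [-0.0, -0.0, -1.0]]
force: [-0.2, -0.3, 2.3]
opening: 0.246
grasp_force: 30.0
```

Request:
play_rows --motion '[[[0,0,0.0005,0,0,0],[0,0,0.001,0,0,0],[0,0,0.001,0,0,0]]]'

```text
time_s: 14.93
position: [0.5295, -0.1748, 0.1782]
tcp_rot: [[0.995, -0.104, -0.0], [-0.104, -0.995, 0.0], [-0.0, -0.0, -1.0]]
force: [-0.4, -1.2, 2.7]
opening: 0.249
grasp_force: 30.0
```

Request:
play_rows --motion '[[[0,0,0.0005,0,0,0],[0,0,0.0005,0,0,0]]]'

```text
time_s: 15.1
position: [0.5295, -0.1749, 0.1778]
tcp_rot: [[0.995, -0.104, -0.0], [-0.104, -0.995, 0.0], [-0.0, -0.0, -1.0]]
force: [0.8, -0.5, 1.7]
opening: 0.246
grasp_force: 30.0
```

Request:
play_rows --motion '[[[0,0,0.0005,0,0,0],[0,0,0.001,0,0,0],[0,0,0.001,0,0,0]]]'

```text
time_s: 15.35
position: [0.5298, -0.175, 0.1773]
tcp_rot: [[0.995, -0.104, 0.001], [-0.104, -0.995, -0.0], [0.001, 0.0, -1.0]]
force: [-0.2, 0.3, 4.2]
opening: 0.243
grasp_force: 30.0
```

Request:
play_rows --motion '[[[0,0,0.0005,0,0,0],[0,0,0.0005,0,0,0],[0,0,0.0005,0,0,0]]]'

```text
time_s: 15.6
position: [0.5301, -0.1751, 0.1773]
tcp_rot: [[0.995, -0.104, 0.002], [-0.104, -0.995, -0.001], [0.002, 0.001, -1.0]]
force: [-0.9, -0.2, 6.9]
opening: 0.244
grasp_force: 30.0
```

Request:
play_rows --motion '[[[0,0,0.0003,0,0,0],[0,0,0.0006,0,0,0],[0,0,0.0006,0,0,0],[0,0,0.0006,0,0,0]]]'

```text
time_s: 15.93
position: [0.5305, -0.1752, 0.1772]
tcp_rot: [[0.995, -0.104, 0.003], [-0.104, -0.995, -0.001], [0.003, 0.001, -1.0]]
force: [-0.8, 0.6, 8.6]
opening: 0.249
grasp_force: 30.0
```

Request:
play_rows --motion '[[[0,0,0.0003,0,0,0],[0,0,0.0006,0,0,0],[0,0,0.0006,0,0,0],[0,0,0.0006,0,0,0]]]'

```text
time_s: 16.27
position: [0.5308, -0.1754, 0.1772]
tcp_rot: [[0.995, -0.104, 0.004], [-0.104, -0.995, -0.002], [0.004, 0.001, -1.0]]
force: [-0.9, 0.5, 10.9]
opening: 0.246
grasp_force: 30.0
```

Run:
```python
from h import *
f=[]
for i in range(6):
    imaging.capture('side'); s=bot.read_state(); f.append(s['force'])
print(np.round(f,1).tolist(),np.mean(f,0),s['time_s'],s['position'])
```

```text
[[-0.6, 0.2, 11.2], [-0.6, 0.4, 11.2], [-1.3, 0.8, 11.7], [0.1, 0.7, 11.8], [-0.2, -0.0, 10.9], [0.1, 0.1, 11.4]] [-0.41624717  0.36473808 11.36552332] 16.5667 [ 0.53082774 -0.17535859  0.17716488]
```

Steady at 11.4 N. Net of stop drag and weight, that is about 10 N on the foot. Now I hold.

Request:
play_rows --motion '[[[0,0,0,0,0,0],[0,0,0,0,0,0],[0,0,0,0,0,0],[0,0,0,0,0,0],[0,0,0,0,0,0],[0,0,0,0,0,0],[0,0,0,0,0,0],[0,0,0,0,0,0]]]'

```text
time_s: 17.23
position: [0.5308, -0.1754, 0.1772]
tcp_rot: [[0.995, -0.104, 0.004], [-0.104, -0.995, -0.002], [0.004, 0.001, -1.0]]
force: [-0.4, -0.1, 11.7]
opening: 0.244
grasp_force: 30.0
```

Request:
play_rows --motion '[[[0,0,0,0,0,0],[0,0,0,0,0,0],[0,0,0,0,0,0],[0,0,0,0,0,0],[0,0,0,0,0,0],[0,0,0,0,0,0],[0,0,0,0,0,0],[0,0,0,0,0,0]]]'

```text
time_s: 17.9
position: [0.5309, -0.1754, 0.1772]
tcp_rot: [[0.995, -0.104, 0.004], [-0.104, -0.995, -0.002], [0.004, 0.001, -1.0]]
force: [-0.8, 0.4, 11.3]
opening: 0.245
grasp_force: 30.0
```

Request:
play_rows --motion '[[[0,0,0,0,0,0],[0,0,0,0,0,0],[0,0,0,0,0,0],[0,0,0,0,0,0],[0,0,0,0,0,0],[0,0,0,0,0,0],[0,0,0,0,0,0],[0,0,0,0,0,0]]]'

```text
time_s: 18.57
position: [0.5309, -0.1754, 0.1772]
tcp_rot: [[0.995, -0.104, 0.004], [-0.104, -0.995, -0.002], [0.004, 0.001, -1.0]]
force: [0.1, 0.4, 10.2]
opening: 0.246
grasp_force: 30.0
```

Request:
play_rows --motion '[[[0,0,0,0,0,0],[0,0,0,0,0,0],[0,0,0,0,0,0],[0,0,0,0,0,0],[0,0,0,0,0,0],[0,0,0,0,0,0],[0,0,0,0,0,0],[0,0,0,0,0,0]]]'

```text
time_s: 19.23
position: [0.5309, -0.1754, 0.1772]
tcp_rot: [[0.995, -0.104, 0.004], [-0.104, -0.995, -0.002], [0.004, 0.001, -1.0]]
force: [-0.8, 0.3, 11.5]
opening: 0.241
grasp_force: 30.0
```

Request:
play_rows --motion '[[[0,0,0,0,0,0],[0,0,0,0,0,0],[0,0,0,0,0,0],[0,0,0,0,0,0],[0,0,0,0,0,0],[0,0,0,0,0,0],[0,0,0,0,0,0],[0,0,0,0,0,0]]]'

```text
time_s: 19.9
position: [0.5308, -0.1754, 0.1772]
tcp_rot: [[0.995, -0.104, 0.003], [-0.104, -0.995, -0.002], [0.004, 0.001, -1.0]]
force: [-1.0, -0.1, 11.2]
opening: 0.246
grasp_force: 30.0
```

Request:
play_rows --motion '[[[0,0,-0.0005,0,0,0],[0,0,-0.001,0,0,0],[0,0,-0.0013,0,0,0],[0,0,-0.0013,0,0,0]]]'

```text
time_s: 20.23
position: [0.5301, -0.175, 0.1773]
tcp_rot: [[0.995, -0.104, 0.002], [-0.104, -0.995, -0.001], [0.002, 0.0, -1.0]]
force: [-0.6, 0.5, 7.0]
opening: 0.248
grasp_force: 30.0
```

Request:
play_rows --motion '[[[0,0,0,0,0,0],[0,0,0,0,0,0],[0,0,0,0,0,0],[0,0,0,0,0,0],[0,0,0,0,0,0],[0,0,0,0,0,0],[0,0,0,0,0,0],[0,0,0,0,0,0]]]' --fingers 0.06

```text
time_s: 20.9
position: [0.5295, -0.1748, 0.1763]
tcp_rot: [[0.995, -0.104, -0.0], [-0.104, -0.995, 0.0], [-0.0, -0.0, -1.0]]
force: [0.1, -0.0, -1.2]
opening: 0.677
grasp_force: 0.0
```

Request:
play_rows --motion '[[[0,0,-0.005,0,0,0],[0,0,-0.015,0,0,0],[0,0,-0.03,0,0,0],[0,0,-0.05,0,0,0],[0,0,-0.07,0,0,0],[0,0,-0.09,0,0,0],[0,0,-0.1,0,0,0],[0,0,-0.1,0,0,0]]]'

```text
time_s: 21.57
position: [0.5313, -0.1758, 0.28]
tcp_rot: [[0.995, -0.104, 0.006], [-0.104, -0.995, -0.004], [0.007, 0.003, -1.0]]
force: [0.4, -0.7, -1.5]
opening: 0.689
grasp_force: 0.0
```

Run:
```python
from h import *
S=imaging.capture('side');W=imaging.capture('wrist');s=bot.read_state();print(s['time_s'],s['position'],s['force'])
o=np.zeros((400,800,3),np.uint8)
o[:,:400]=cv2.resize(S['frame'][110:190,313:393],(400,400),interpolation=0)
o[:,400:]=cv2.resize(W['frame'][190:270,278:358],(400,400),interpolation=0)
cv2.imwrite('pics/c5.png',o[:,:,::-1])
```

```text
21.6667 [ 0.52932335 -0.17473162  0.27656981] [-0.27393893 -0.4420246  -0.15926349]
```

View pics/c5.png

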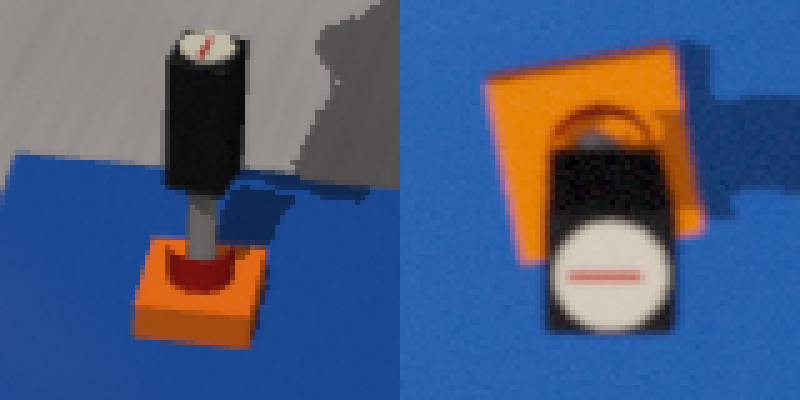

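The thermometer stands upright in the well with the red stop seated on the boss (side crop around (200,270)). The gripper is clear.

```bash
python3 -c "
from h import *
print(bot.hand_in())"
```

```text
the job is handed in; nothing more can be done
None
```

The thermometer bottomed out about 56 mm down the well, was held there at about 10 N for over 3 s (highest force read 11.8 N), and was left standing with its stop on the rim; the job is handed in at about 22 s, and the scraper and timer were never touched.

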